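# Reverse the ratchet and clamp the setup block

## Robot

A 6-joint arm with a two-finger parallel gripper is mounted at the origin on a cart in front of the work surface, level with it; the furniture and walls round the work are solid. World frame = base frame: x ahead of the robot, y to its left, z up, the work surface at z = 0. Lengths are in m, angles in rad, forces in N, time in s.
With the tool pointing down it reaches from about 0.25 to 0.725 m from the base axis. Payload 4 kg.
Tool frame: the origin (TCP) lies on the centre line of the jaws, within the pads' length; the fingertips stand ahead of it and the grasp point (between the pads) lies 11 mm behind it (bot.tip_extent is the z of the fingertips in the tool frame, in m); z points along the fingers, y is the direction in which the jaws open and shut (so a half turn about z gives the same grasp; the last joint's range is limited). The gripper opens to 85 mm and grips with 20 to 120 N. Pads are 22 mm wide; open, the fingers measure 114 mm over their backs; the gripper's body (76 mm by 85 mm) begins 54 mm behind the grasp point. The pads swing forward as they close: fully open they stand 13 mm farther back than shut.
Start: joints at [-1.232, 0.241, 0.005, 1.335, 0, 1.571], TCP at [0.166, -0.472, 0.239] pointing down, gripper open.
Joint ranges: [-2.72, 2.72], [-1.05, 1.87], [-1.09, 1.28], [-1.99, 2.15], [-1.42, 1.44], [-3.14, 3.14]. Speed limits (rad/s): [2.79, 2.79, 3.14, 3.14, 3.14, 3.14].

## Interface

Orientations are given as a unit quaternion [x, y, z, w].
In Python, from workcell import bot gives the robot as it stands.
- The arm moves only by the shell command python3 -m jog 'ROWS'. ROWS is JSON, a list that holds one entry, the list of rows, each a list of 7 numbers: the shift along the world's x, y, z in m, then the turn, a rotation vector about the world's x, y, z in degrees, then the closure in counts, from 0 (fully open) to 255 (shut). In form: [[[tx, ty, tz, ax, ay, az, fingers], ...]]. A call has 1 to 10 rows; each row is the pose to reach, as a shift and turn from the pose commanded when the call began; what a row does not reach only later rows make up. A row lasts 1/12 s, in which the tool goes at most 41.7 mm and 7.16 degrees, less where a joint would pass 70% of its speed; a pose out of reach is approached as far as the arm can. A call with a gripper value outside its range is refused whole. The fingers move at their own pace and stop on an object; the grip force is fixed at half the most. Time passes only in rows, so rows that repeat a pose let the fingers close. It gives the time, the measured TCP pose, the force and the opening at its end, in the units of the state.
- bot.get_obs(): the state, without advancing time (a new reading comes with each control period).
- bot.camera(name): name is "scene" or "top"; returns the picture (420x560x3 uint8, blue, green, red); there is no depth.
- bot.camera_model(name): a dict with "K" (3x3 intrinsics, pixels), "T" (4x4, takes a point from camera to world coordinates). Camera axes: x right, y down, z forward; pixel columns grow to the right and rows downward; lengths in m; the calibration is good to about 2 mm. A picture is of the moment at which its call begins. camera_model takes no time and is no camera call.
- bot.job_done(): hands the job in, once; it reports no verdict.
The state is a dict: "clock": time; "joint_pos": joint angles; "joint_vel": joint speeds; "tau": joint torques, N m; "eef_pos": TCP position; "tool_rot": TCP orientation; "ft_force": force on the tool from outside, world axes, zero at the start; "ft_torque": the same for the moment, N m; "grip_width": finger opening in m.
Only numpy, scipy, OpenCV 4.12 (cv2) and the standard library are available. Lean on these libraries where they do the work, as an engineer would, in place of code of your own. Each camera call takes 0.05 s, during which the arm holds its last target. There are 200 camera calls.

## Task

Clamp the drilled steel setup block in the rack clamp. The ratchet is still set to open: flip its pawl lever fully over to the other side (the robot's side of the arm), then pump the handle back and forth, moving jaw and block only by the handle, until the block is held against the fixed anvil with the jaw's spring pad pressed in about half of its 10 mm travel (never all the way in), and let go.

Things in the scene. Friction and masses are not known exactly. Their poses are not given: they have to be found in the camera images.
- clamp: Fixed steel rack clamp, base plate 96 x 290 x 14 mm, long side along its y. Origin on the handle's vertical spindle axis, at z = 0, z up. Along +y follow jaw, block and fixed anvil (face at y = +200 mm, 70 mm wide, top 62 mm high). The handle points to -y; -x is the robot's side. The block stands on the base plate's top, 14 mm high.
- handle (a joint): Swing of the handle about the spindle. 0 = arm along the clamp's -y; positive = clockwise from above (knob toward the clamp's -x, the robot); stops at -0.65 and +0.65 rad. It stays where left but swings freely (0.04 N m), so it goes along when the pawl lever is pushed, up to its stop. Against the pawl's driving direction it slips over teeth 30 degrees apart: use nearly the full swing.
- knob (a point): Centre of the top of the upright black knob at the handle's end: 24 mm diameter, free from 53 to 100 mm height, 135 mm from the spindle axis, not spinning. The arm below is 20 mm wide, its top 50 mm high.
- pawl_lever (a joint): Ratchet pawl lever on top of the arm, on an upright pin 51 mm from the spindle axis. Negative (stop -0.40) = leans to the side away from the robot: handle drives anticlockwise, jaw opens. Positive (stop +0.40) = leans to the robot's side: handle drives clockwise (knob toward the robot), jaw closes. Stays where left; takes about 4 N on the paddle.
- paddle (a point): Centre of the top of the pawl lever's upright paddle: 40 mm from the lever's pin (91 mm from the spindle axis in mid position), 86 mm high. The paddle is 18 mm long along the lever, 8 mm thick, free from 61 to 86 mm height.
- jaw: Moving steel jaw, 60 x 30 x 48 mm, top 63 mm high; origin at z = 0 under its middle. Closes along the clamp's +y, 10 mm per rad that the handle drives, about 10.5 mm per full stroke. Driving takes 0.5 N m (4 N at the knob) while it runs free, 0.05 N m more per mm of pad travel once the pad presses. It stays where it is left.
- pad: Black spring pad on the jaw, 44 mm wide, 36 mm high, 8 mm thick; origin at the middle of its front face, 40 mm high, 33 mm in front of the jaw's origin when out. It can be pressed up to 10 mm into the jaw (along the clamp's -y) against a spring of 5 N per mm (half-way: 5 mm, 25 N).
- block: Setup block: plain steel block with six through holes, 26 x 75 x 51 mm, loose, standing on the bed between pad and anvil with its 75 mm length (its y) along the clamp's y; origin at the centre of its underside.
Mind the look-alikes: they are no part of the job. What is shaped like the block but green or yellow is not meant.

How it is judged:
On the way:
1. the pawl lever is flipped over to the robot's side (value of joint pawl_lever above 0.3 rad), for 0.2 s.
At the end, for the whole second after the job is handed in: The pawl lever stands on the robot's side (beyond 0.3 rad), and the block stands upright on the bed (within 0.08 rad, not lifted by 3 mm), straight in the clamp (within 0.06 rad), against the anvil (within 3.5 mm), at rest, pressed by the pad with 10 to 40 N (pad pressed in 2 to 8 mm) (value of joint pawl_lever above 0.3 rad and contact force between pad and block between 10 and 40 N and angle between block's own z axis and vertical below 0.08 rad and angle between the y axis of block and the y axis of clamp, either way round below 0.06 rad and y of block in the frame of clamp above 0.159 m and z of block in the frame of clamp below 0.017 m and linear speed of block below 0.01 m/s); the robot touches nothing.
It fails at once if the pad is pressed nearly all the way in (more than 47 N on the block) (contact force between pad and block above 47 N).
It fails at once if the robot pushes the jaw, its pad or the block itself instead of using the handle (contact force between any of the fingers, the arm and jaw above 3 N or contact force between any of the fingers, the arm and block above 3 N).
It also fails if it takes over 61 s, if anything falls off the work surface, if the arm or the gripper's body presses on something with over 40 N, if the wrist force passes 120 N, or if a joint passes its speed limit or range.

## Working session

There is one attempt and no reset: what is moved stays moved. The work goes in short steps, Python scripts to look and compute and a shell command to move; the robot and the scene stay as the last step left them, time stands still between calls to the robot, and variables do not carry over. Pictures are saved under pics/ and viewed, about 8 in all and at most 12, crops included, and the job is handed in when it is done.

```bash
mkdir -p pics; ls; python3 - <<'E'
from workcell import bot
import cv2
for n in("scene","top"):
    cv2.imwrite(f"pics/{n}0.png",bot.camera(n)); m=bot.camera_model(n); print(n,m["K"],m["T"])
o=bot.get_obs(); print(o, bot.tip_extent)
E
```

```text
pics
scene [[487.95167644   0.         273.08421309]
 [  0.         487.95167644 215.7741284 ]
 [  0.           0.           1.        ]] [[-0.75525631 -0.37906435  0.53469443 -0.11574285]
 [-0.65541706  0.43175134 -0.61969287  0.88605163]
 [ 0.00404844 -0.8184748  -0.57452817  0.75157544]
 [ 0.          0.          0.          1.        ]]
top [[389.01818436   0.         279.37844821]
 [  0.         389.01818436 202.17470893]
 [  0.           0.           1.        ]] [[ 0.10136986 -0.97345457  0.20520809  0.30043741]
 [-0.99482992 -0.10045919  0.01487908  0.14733862]
 [ 0.00613093 -0.20565543 -0.97860526  0.91530055]
 [ 0.          0.          0.          1.        ]]
{'clock': 0.1, 'joint_pos': array([-1.23201412e+00,  2.41345163e-01,  3.86283668e-03,  1.33518837e+00,
       -2.25672489e-05,  1.57078905e+00]), 'joint_vel': array([-0.00099769, -0.00173473,  0.00272646, -0.00243272, -0.00096314,
        0.00059161]), 'tau': array([ 1.62937185e-04, -3.73136795e+01,  2.53010130e+01,  1.08392152e-02,
       -2.64728203e-05, -7.60042525e-06]), 'eef_pos': array([ 0.16598223, -0.47106898,  0.23849968]), 'tool_rot': array([ 9.85686550e-01,  1.68585726e-01, -1.69111241e-04, -9.21868646e-04]), 'ft_force': array([-0.5724278 , -0.41387559, -0.67957162]), 'ft_torque': array([-0.00665454, -0.00669653, -0.03138834]), 'grip_width': 0.08534733293549568} 0.008
```

View pics/scene0.png

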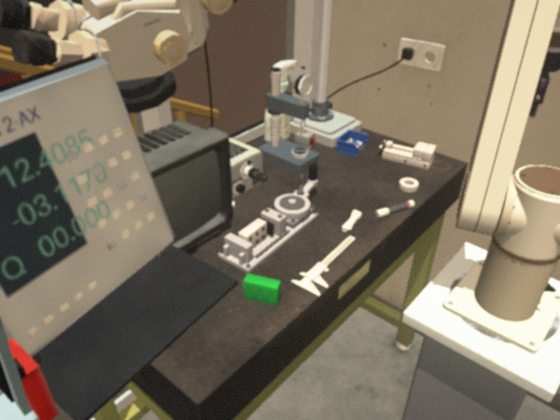

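View pics/top0.png

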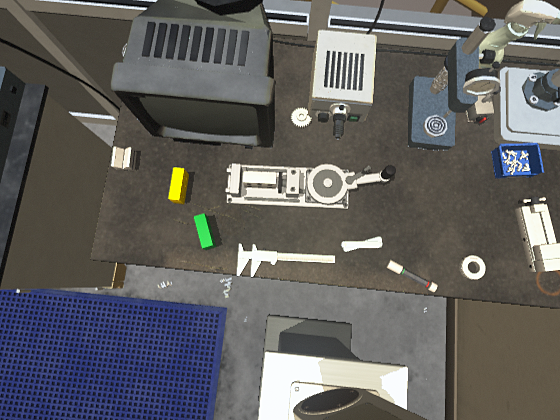

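The top view shows the clamp with its anvil at left (~230,180), the spindle disc at ~(326,184), the paddle at ~(362,172) and the knob at ~(389,173). I'll zoom in on it.

```bash
cat > h.py <<'E'
import numpy as np,cv2
from workcell import bot
def ray(n,u,v,z):
    m=bot.camera_model(n);T=m["T"];d=T[:3,:3]@np.linalg.solve(m["K"],[u,v,1.]);o=T[:3,3]
    return o+d*(z-o[2])/d[2]
def proj(n,p):
    m=bot.camera_model(n);T=m["T"];q=m["K"]@(T[:3,:3].T@(np.asarray(p)-T[:3,3]));return q[:2]/q[2]
def tri(n1,p1,n2,p2):
    P=[m["K"]@np.linalg.inv(m["T"])[:3] for m in map(bot.camera_model,(n1,n2))]
    X=cv2.triangulatePoints(P[0],P[1],np.float64(p1),np.float64(p2));return (X[:3]/X[3]).ravel()
E
python3 - <<'E'
import cv2
a=cv2.imread("pics/top0.png")[145:225,215:415]; cv2.imwrite("pics/c1.png",cv2.resize(a,None,fx=4,fy=4,interpolation=2))
b=cv2.imread("pics/scene0.png")[155:275,210:330]; cv2.imwrite("pics/c2.png",cv2.resize(b,None,fx=5,fy=5,interpolation=2))
E
```

```text
(no output)
```

View pics/c1.png

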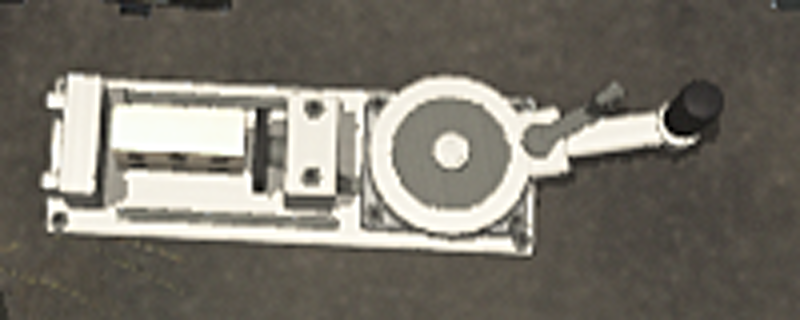

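View pics/c2.png

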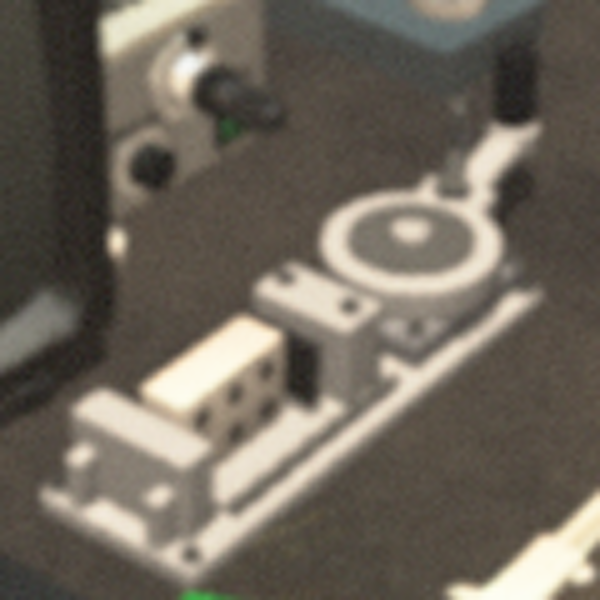

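Top view points, in image pixels: spindle (328,182.5), paddle top (367,168), knob top (391,169.5), and the base's front edge from (226.8,203) to (347.5,208.2). The block sits between the pad and the anvil, with small gaps on both sides.

```bash
python3 - <<'E'
from h import *
np.set_printoptions(precision=4,suppress=True)
c=lambda x,y:(x/4+215,y/4+145); s=lambda x,y:(x/5+210,y/5+155)
S=tri("top",c(452,150),"scene",s(410,230));print("spindle",S)
A=ray("top",*c(47,234),.014);B=ray("top",*c(530,254),.014);print("base front corners",A,B,np.linalg.norm(A-B))
C=ray("top",*c(62,76),.014);print("back left",C,np.linalg.norm(A-C))
k=ray("top",*c(705,98),.1);p=ray("top",*c(608,90),.086);print("knob",k,"paddle",p)
print("knob tri",tri("top",c(705,98),"scene",s(516,45)))
yv=(A-B)[:2]/np.linalg.norm((A-B)[:2]); xv=np.array([yv[1],-yv[0]]); print("yaxis",yv,"xaxis",xv)
O=B[:2]+48*.001*xv; 
print("S-B in clamp",xv@(S-B)[:2],yv@(S-B)[:2])
for nm,q in dict(k=k,p=p,anvil=ray("top",*c(101,140),.062),bl=ray("top",*c(112,130),.065),br=ray("top",*c(246,132),.065),pad=ray("top",*c(254,130),.058),jr=ray("top",*c(338,100),.063),jl=ray("top",*c(285,100),.063)).items():
    d=q[:2]-S[:2]; print(nm,"clamp xy",xv@d,yv@d,"r",np.hypot(*d))
E
```

```text
spindle [0.5372 0.0547 0.0574]
base front corners [0.4735 0.2845 0.014 ] [ 0.4908 -0.0006  0.014 ] 0.2855543570716267
back left [0.5711 0.288  0.014 ] 0.09763770490356985
knob [ 0.569  -0.0759  0.1   ] paddle [ 0.5727 -0.0258  0.086 ]
knob tri [ 0.5694 -0.0757  0.1001]
yaxis [-0.0605  0.9982] xaxis [0.9982 0.0605]
S-B in clamp 0.04971456948970288 0.05237533801185658
k clamp xy 0.02384745362021479 -0.13233614673339045 r 0.13446767930030526
p clamp xy 0.030540325992995578 -0.08256399431079829 r 0.08803138456432441
anvil clamp xy -0.003770370041405414 0.19963298126962326 r 0.19966858265848156
bl clamp xy 0.001536168739685957 0.1934549254129186 r 0.1934610244491502
br clamp xy 0.0035988584041517515 0.11768652592959086 r 0.11774153968412931
pad clamp xy 0.00690318278280849 0.1132661684684513 r 0.11347633608843942
jr clamp xy 0.025247016771448708 0.06614284917978377 r 0.07079751657704836
jl clamp xy 0.023954579558776688 0.09631797830072707 r 0.09925207718620851
```

```bash
python3 -m jog '[[[0.40,0.39,-0.04,0,0,74,140],[0.40,0.39,-0.04,0,0,74,140],[0.40,0.39,-0.04,0,0,74,140],[0.40,0.39,-0.04,0,0,74,140],[0.40,0.39,-0.04,0,0,74,140],[0.40,0.39,-0.04,0,0,74,140],[0.40,0.39,-0.04,0,0,74,140],[0.40,0.39,-0.04,0,0,74,140],[0.40,0.39,-0.04,0,0,74,140],[0.40,0.39,-0.04,0,0,74,140]]]'
python3 - <<'E'
from h import *
np.set_printoptions(precision=4,suppress=True)
for q,z in(((412,146),.03),((455,148),.03),((338,138),.05),((315,112),.0),((372,110),0)): print(q,ray("top",*q,z))
S=np.array([.5372,.0547]);xv=np.array([.9982,.0605]);yv=np.array([-.0605,.9982])
for t in(-.65,-.55,-.4,-.18,0,.2,.4,.6,.65): print("knob",t,S+.135*(-np.sin(t)*xv-np.cos(t)*yv))
for l in(-.4,0,.4):
    a=.65+l; print("paddle@.65",l,S+.051*(-np.sin(.65)*xv-np.cos(.65)*yv)+.04*(-np.sin(a)*xv-np.cos(a)*yv))
E
```

```text
clock: 0.93
eef_pos: [0.4646, -0.1796, 0.2091]
tool_rot: [0.698, 0.716, -0.0, -0.0]
ft_force: [0.1, -0.7, 0.5]
grip_width: 0.0383
(412, 146) [ 0.6561 -0.1423  0.03  ]
(455, 148) [ 0.6617 -0.2454  0.03  ]
(338, 138) [0.6498 0.0387 0.05  ]
(315, 112) [ 0.7334  0.0953 -0.    ]
(372, 110) [ 0.7539 -0.048   0.    ]
knob -0.65 [ 0.6253 -0.0476]
knob -0.55 [ 0.6146 -0.0559]
knob -0.4 [ 0.5972 -0.0662]
knob -0.18 [ 0.5694 -0.0764]
knob 0 [ 0.5454 -0.0801]
knob 0.2 [ 0.5184 -0.079 ]
knob 0.4 [ 0.4922 -0.0726]
knob 0.6 [ 0.4679 -0.0611]
knob 0.65 [ 0.4621 -0.0575]
paddle@.65 -0.4 [ 0.5013 -0.027 ]
paddle@.65 0 [ 0.4866 -0.0209]
paddle@.65 0.4 [ 0.4754 -0.0097]
```

```bash
python3 -m jog '[[[0.104,0.104,0,0,0,2,140],[0.104,0.104,0,0,0,2,140],[0.104,0.104,0,0,0,2,140],[0.104,0.104,0,0,0,2,140],[0.104,0.104,0,0,0,2,140],[0.104,0.104,0,0,0,2,140]]]'
python3 - <<'E'
from h import *
a=bot.camera("top")[120:240,290:450]; cv2.imwrite("pics/t2.png",cv2.resize(a,None,fx=4,fy=4,interpolation=2))
b=bot.camera("scene")[110:260,230:390]; cv2.imwrite("pics/s2.png",cv2.resize(b,None,fx=4,fy=4,interpolation=2))
E
```

```text
clock: 1.43
eef_pos: [0.5678, -0.0762, 0.2084]
tool_rot: [0.687, 0.726, -0.001, -0.001]
ft_force: [0.6, -0.0, -1.3]
grip_width: 0.0386
```

View pics/s2.png

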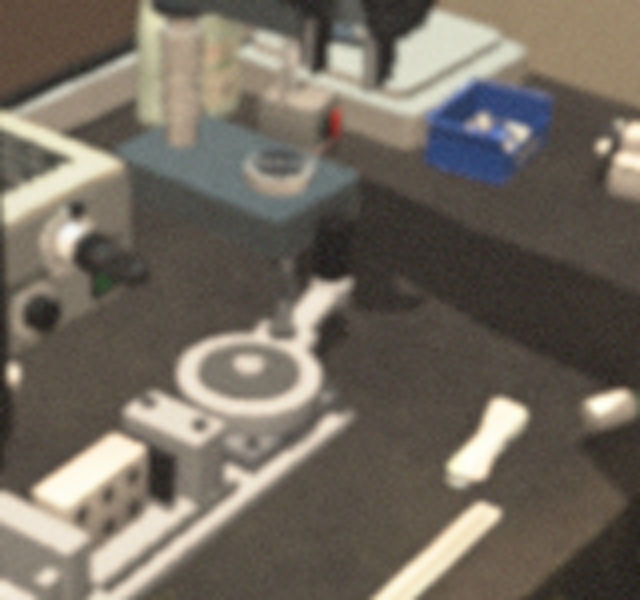

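The open fingers are hovering above the knob. I'm lowering them around it now.

```bash
python3 -m jog '[[[0.001,0,-0.04,0,0,0,140],[0.001,0,-0.08,0,0,0,140],[0.001,0,-0.1,0,0,0,140],[0.001,0,-0.12,0,0,0,140],[0.001,0,-0.136,0,0,0,140],[0.001,0,-0.136,0,0,0,140],[0.001,0,-0.136,0,0,0,140]]]'
```

```text
clock: 2.12
eef_pos: [0.5672, -0.0786, 0.0731]
tool_rot: [0.689, 0.725, -0.001, -0.001]
ft_force: [0.1, -0.2, 0.8]
grip_width: 0.0384
```

```bash
python3 -m jog '[[[-0.024,-0.004,0,0,0,0,140],[-0.05,-0.003,0,0,0,0,140],[-0.077,0.004,0,0,0,0,140],[-0.095,0.011,0,0,0,0,140],[-0.105,0.016,0,0,0,0,140],[-0.110,0.019,0,0,0,0,140],[-0.114,0.020,0,0,0,0,140],[-0.114,0.020,0,0,0,0,140]]]'
```

```text
clock: 2.78
eef_pos: [0.4556, -0.0577, 0.0749]
tool_rot: [0.688, 0.726, 0.001, 0.001]
ft_force: [-0.2, -0.5, -0.5]
grip_width: 0.0389
```

```bash
python3 -m jog '[[[0.002,0,0.035,0,0,0,140],[0.002,0,0.07,0,0,0,140],[0.02,0.01,0.075,0,0,-7,140],[0.045,0.031,0.075,0,0,-14,140],[0.046,0.031,0.075,0,0,-21,140],[0.046,0.031,0.075,0,0,-28,140],[0.046,0.031,0.075,0,0,-35,140],[0.046,0.031,0.075,0,0,-37,140],[0.046,0.031,0.075,0,0,-37,140]]]'
python3 - <<'E'
from h import *
a=bot.camera("top")[140:240,300:420];b=bot.camera("scene")[130:230,250:370]
f=lambda i:cv2.resize(i,None,fx=3.3,fy=4,interpolation=2)
f=lambda i:cv2.resize(i,(396,330),interpolation=2)
cv2.imwrite("pics/t3.png",np.hstack([f(a),f(b)]))
E
```

```text
clock: 3.53
eef_pos: [0.5016, -0.0267, 0.1487]
tool_rot: [0.883, 0.469, 0.0, 0.0]
ft_force: [0.2, -0.4, 0.5]
grip_width: 0.0386
```

View pics/t3.png

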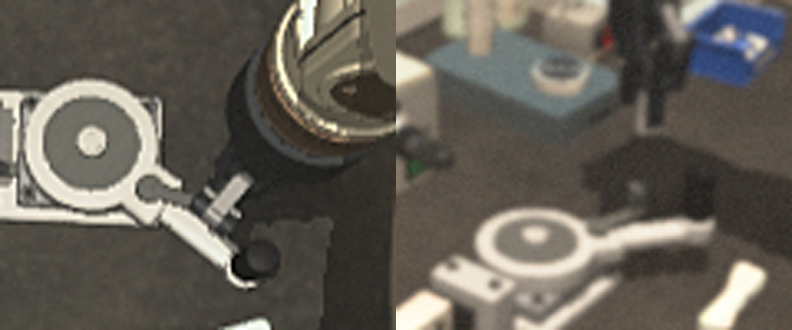

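The handle is now swung toward the robot. The paddle is at about (323,185) in the scene view; I'll check that against the model.

```bash
python3 - <<'E'
from h import *
print(ray("scene",323.3,185.3,.086),proj("scene",(.5013,-.027,.086)))
k=((263/3.3)+300,253/3.3+140);print("knob",ray("top",*k,.1))
E
```

```text
[ 0.49593514 -0.02273697  0.086     ] [322.60332458 183.95233327]
knob [ 0.46196419 -0.05585299  0.1       ]
```

```bash
python3 -m jog '[[[-0.002,0.001,-0.03,0,0,0,140],[-0.002,0.001,-0.06,0,0,0,140],[-0.002,0.001,-0.073,0,0,0,140],[-0.002,0.001,-0.073,0,0,0,140],[-0.01,0.006,-0.073,0,0,0,140],[-0.018,0.012,-0.073,0,0,0,140],[-0.024,0.016,-0.073,0,0,0,140],[-0.030,0.020,-0.073,0,0,0,140],[-0.034,0.0225,-0.073,0,0,0,140],[-0.038,0.0255,-0.073,0,0,0,140]]]'
python3 -m jog '[[[0,0,0,0,0,0,140],[0,0,0,0,0,0,140]]]'
```

```text
clock: 4.47
eef_pos: [0.4642, -0.0014, 0.0771]
tool_rot: [0.883, 0.47, 0.002, 0.002]
ft_force: [5.7, -4.1, -1.1]
grip_width: 0.0388
clock: 4.63
eef_pos: [0.4638, -0.0008, 0.0769]
tool_rot: [0.883, 0.47, 0.002, 0.001]
ft_force: [2.1, -3.3, 2.0]
grip_width: 0.0385
```

```bash
python3 -m jog '[[[-0.002,0.0013,0,0,0,0,140],[-0.004,0.0027,0,0,0,0,140],[-0.004,0.0027,0,0,0,0,140]]]'
```

```text
clock: 4.88
eef_pos: [0.4626, 0.0006, 0.077]
tool_rot: [0.883, 0.469, 0.003, 0.003]
ft_force: [8.5, -6.6, -1.9]
grip_width: 0.0386
```

Force rises without further travel, so the lever should be at its stop. I'll back off, lift and look.

```bash
python3 -m jog '[[[0.006,-0.004,0,0,0,0,140],[0.008,-0.006,0.0,0,0,0,140],[0.008,-0.006,0.04,0,0,0,140],[0.008,-0.006,0.075,0,0,0,140],[0.004,-0.08,0.08,0,0,7,140],[0.004,-0.09,0.08,0,0,14,140],[0.004,-0.09,0.08,0,0,21,140],[0.004,-0.09,0.08,0,0,28,140],[0.004,-0.09,0.08,0,0,35,140],[0.004,-0.09,0.08,0,0,37,140]]]'
python3 - <<'E'
from h import *
a=bot.camera("top")[140:240,300:420];b=bot.camera("scene")[130:230,250:370]
f=lambda i:cv2.resize(i,(396,330),interpolation=2)
cv2.imwrite("pics/t4.png",np.hstack([f(a),f(b)]))
E
```

```text
clock: 5.72
eef_pos: [0.4616, -0.0878, 0.1551]
tool_rot: [0.687, 0.727, 0.0, -0.002]
ft_force: [-0.6, -0.1, -0.6]
grip_width: 0.0383
```

View pics/t4.png

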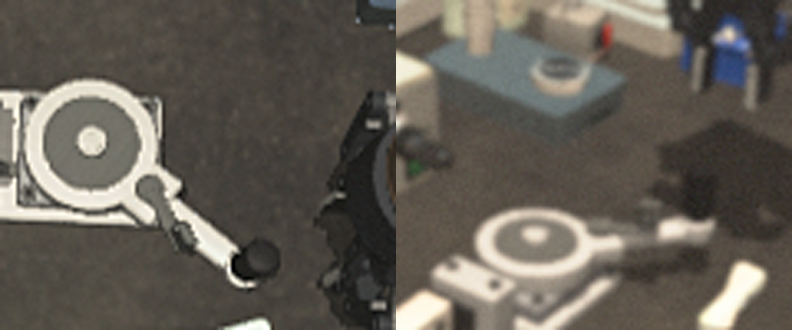

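The lever has crossed to the robot's side of the arm (paddle at about (185,238) in the left crop). Computing its angle.

```bash
python3 - <<'E'
from h import *
S=np.array([.5372,.0547]);xv=np.array([.9982,.0605]);yv=np.array([-.0605,.9982])
k=ray("top",263/3.3+300,253/3.3+140,.1)[:2]-S
th=np.arctan2(-xv@k,-yv@k); pin=S+.051*(-np.sin(th)*xv-np.cos(th)*yv)
for u,v in((185,238),(190,243),(180,232)):
    p=ray("top",u/3.3+300,v/3.3+140,.086)[:2]; d=p-pin; print(th,p,np.hypot(*d),np.arctan2(-xv@d,-yv@d)-th)
E
```

```text
0.6580813472887344 [ 0.4694786  -0.00776678] 0.04399224183236776 0.4935552459450945
0.6580813472887344 [ 0.46648076 -0.01124156] 0.04828527506665291 0.4583596441433926
0.6580813472887344 [ 0.47314981 -0.00424513] 0.03913623848512625 0.530099421838522
```

```bash
python3 -m jog '[[[0.001,0.031,0,0,0,0,140],[0.001,0.031,-0.02,0,0,0,140],[0.001,0.031,-0.05,0,0,0,140],[0.001,0.031,-0.082,0,0,0,140],[0.001,0.031,-0.082,0,0,0,140]]]'
python3 -m jog '[[[0.030,-0.015,0,0,0,0,140],[0.056,-0.021,0,0,0,0,140],[0.083,-0.022,0,0,0,0,140],[0.107,-0.019,0,0,0,0,140],[0.135,-0.009,0,0,0,0,140],[0.153,0.002,0,0,0,0,140],[0.163,0.008,0,0,0,0,140],[0.171,0.011,0,0,0,0,140],[0.171,0.011,0,0,0,0,140]]]'
python3 - <<'E'
from h import *
cv2.imwrite("pics/t5.png",bot.camera("top"))
E
```

```text
clock: 6.23
eef_pos: [0.4585, -0.0558, 0.0684]
tool_rot: [0.688, 0.725, -0.003, -0.005]
ft_force: [-1.5, -0.2, -0.6]
grip_width: 0.039
clock: 6.98
eef_pos: [0.63, -0.047, 0.0739]
tool_rot: [0.689, 0.725, -0.005, -0.003]
ft_force: [-11.6, -4.4, 7.8]
grip_width: 0.0385
```

```bash
python3 -m jog '[[[-0.012,-0.004,0,0,0,0,140],[-0.025,-0.009,0,0,0,0,140],[-0.043,-0.020,0,0,0,0,140],[-0.068,-0.029,0,0,0,0,140],[-0.095,-0.034,0,0,0,0,140],[-0.122,-0.033,0,0,0,0,140],[-0.148,-0.026,0,0,0,0,140],[-0.166,-0.018,0,0,0,0,140],[-0.178,-0.011,0,0,0,0,140],[-0.178,-0.011,0,0,0,0,140]]]'
python3 - <<'E'
from h import *
i=bot.camera("top");cv2.imwrite("pics/t6.png",i)
f=lambda a:cv2.resize(a[155:215,220:370],None,fx=5,fy=5,interpolation=2)
cv2.imwrite("pics/t6c.png",np.vstack([f(cv2.imread("pics/t5.png")),f(i)]))
E
```

```text
clock: 7.87
eef_pos: [0.4558, -0.0566, 0.0754]
tool_rot: [0.688, 0.725, 0.001, 0.0]
ft_force: [0.6, -0.9, 0.3]
grip_width: 0.0385
```

View pics/t6c.png

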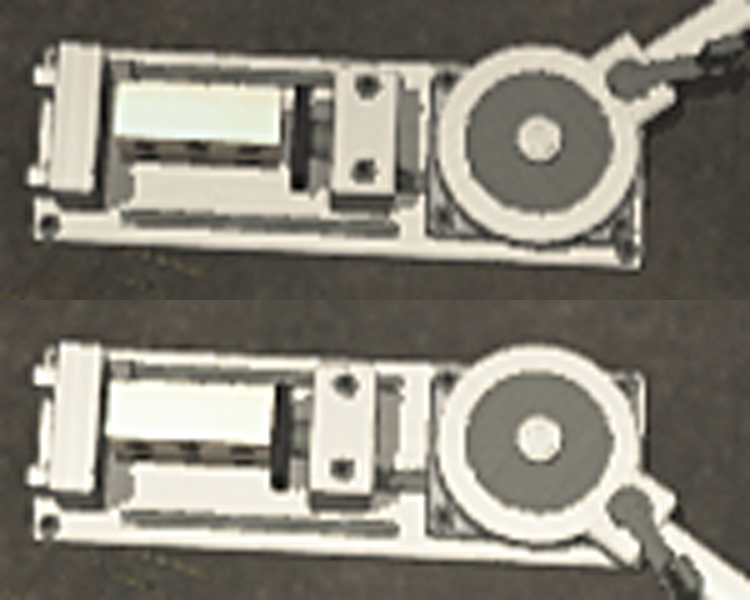

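The jaw moved about 20 crop px and pushed the block toward the anvil; a gap of about 5 crop px is left. Measuring from the two jaw screw holes.

```bash
cat >> h.py <<'E'
S=np.array([.5372,.0547]);xv=np.array([.9982,.0605]);yv=np.array([-.0605,.9982])
def cl(u,v,z): d=ray("top",u,v,z)[:2]-S; return np.round(1000*np.array([xv@d,yv@d]),1)
def mid(img,z=.063,c=(0,0)):
    # intensity-weighted centroids of the two dark jaw holes
    g=cv2.cvtColor(img,6)[155:215,220:370]; return g
E
python3 - <<'E'
from h import *
q=lambda x,y:(x/5+220-.4,y/5+155-.4)
for n,pts in dict(jaw0=((368,87,.063),(364,170,.063)),jaw1=((346,85,.063),(343,168,.063)),blk0=((115,110,.065),(281,115,.065)),blk1=((107,110,.065),(273,115,.065)),anvil=((102,80,.062),(96,180,.062)),spin=((539,138,.0574),)).items(): print(n,[cl(*q(x,y),z) for x,y,z in pts])
E
```

```text
jaw0 [array([19.9, 80.4]), array([-19. ,  80.9])]
jaw1 [array([20.4, 90.4]), array([-18.5,  90.4])]
blk0 [array([  3.6, 194.5]), array([  4.5, 119.3])]
blk1 [array([  3.5, 198.1]), array([  4.3, 123. ])]
anvil [array([ 18.3, 201.6]), array([-28.6, 201.4])]
spin [array([0.8, 1.4])]
```

```bash
python3 -m jog '[[[0.037,-0.015,0,0,0,0,140],[0.064,-0.021,0,0,0,0,140],[0.091,-0.022,0,0,0,0,140],[0.115,-0.019,0,0,0,0,140],[0.143,-0.009,0,0,0,0,140],[0.161,0.002,0,0,0,0,140],[0.170,0.008,0,0,0,0,140],[0.178,0.011,0,0,0,0,140],[0.178,0.011,0,0,0,0,140]]]'
python3 -m jog '[[[-0.012,-0.004,0,0,0,0,140],[-0.025,-0.009,0,0,0,0,140],[-0.043,-0.020,0,0,0,0,140],[-0.068,-0.029,0,0,0,0,140],[-0.095,-0.034,0,0,0,0,140],[-0.115,-0.033,0,0,0,0,140],[-0.130,-0.030,0,0,0,0,140],[-0.142,-0.027,0,0,0,0,140],[-0.150,-0.025,0,0,0,0,140],[-0.150,-0.025,0,0,0,0,140]]]'
python3 - <<'E'
from h import *
i=bot.camera("top");cv2.imwrite("pics/t7.png",i)
f=lambda a:cv2.resize(a[155:215,220:370],None,fx=5,fy=5,interpolation=2)
cv2.imwrite("pics/t7c.png",np.vstack([f(cv2.imread("pics/t6.png")),f(i)]))
E
```

```text
clock: 8.67
eef_pos: [0.63, -0.0476, 0.0723]
tool_rot: [0.688, 0.725, -0.006, -0.004]
ft_force: [-12.9, -5.0, 9.1]
grip_width: 0.0386
clock: 9.5
eef_pos: [0.4862, -0.0718, 0.0749]
tool_rot: [0.688, 0.725, 0.001, 0.001]
ft_force: [4.2, -0.9, 0.2]
grip_width: 0.0384
```

View pics/t7c.png

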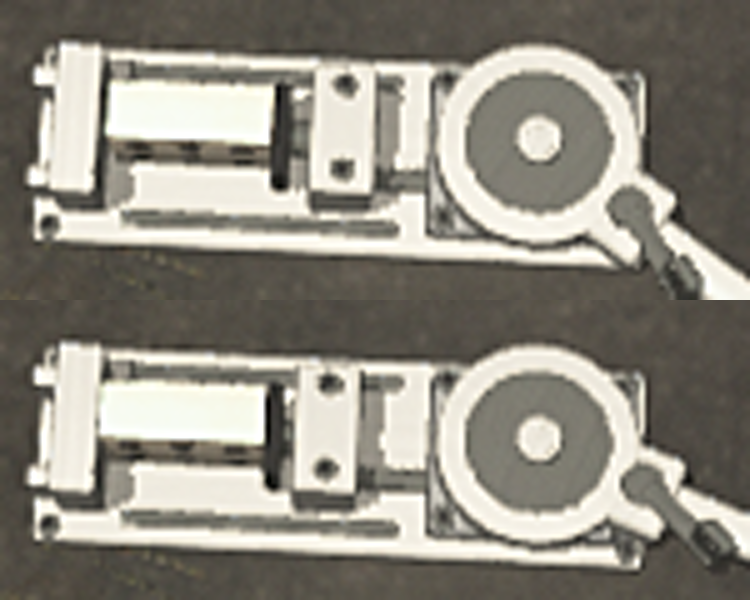

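The block now touches the anvil (left edge at 101 against 102). The jaw holes moved about 16 crop px, the block about 6. Getting sub-pixel shifts.

```bash
python3 - <<'E'
from h import *
g=[cv2.cvtColor(cv2.imread(f"pics/t{k}.png"),6).astype(np.float32) for k in(5,6,7)]
up=[cv2.resize(a[155:215,220:370],None,fx=10,fy=10,interpolation=cv2.INTER_CUBIC) for a in g]
def shift(ref,img,x0,x1,y0,y1):
    t=ref[y0:y1,x0:x1]; s=img[y0-10:y1+10,max(x0-90,0):x1+20]
    r=cv2.matchTemplate(s,t,cv2.TM_CCOEFF_NORMED); _,m,_,p=cv2.minMaxLoc(r); return (p[0]+max(x0-90,0)-x0)*-.1,round(m,3)
X=[665,620]
mm=np.linalg.norm(ray("top",280,180,.063)-ray("top",290,180,.063))*100; print("mm/px",mm)
for a,b in((0,1),(1,2)):
    xj=[645,610][a]; print("jaw",shift(up[a],up[b],xj,xj+150,130,390),"block right",shift(up[a],up[b],[480,460][a],[575,552][a],170,330),"padarea",shift(up[a],up[b],[560,535][a],[620,590][a],170,370))
for k,u in enumerate(up): print(k,[round(float(v)) for v in u[190:270,190:260:5].mean(0)], [round(float(v)) for v in u[190:270,520:680:8].mean(0)])
E
```

```text
mm/px 2.266404891150612
jaw (4.3, 0.951) block right (2.1, 0.914) padarea (4.1000000000000005, 0.833)
jaw (3.3000000000000003, 0.943) block right (1.6, 0.969) padarea (1.6, 0.92)
0 [208, 158, 81, 23, 18, 51, 84, 138, 199, 245, 250, 241, 239, 237] [233, 233, 234, 237, 256, 164, 113, 160, 125, 53, 36, 47, 56, 95, 119, 125, 120, 110, 94, 181]
1 [231, 180, 89, 43, 98, 186, 232, 257, 260, 253, 252, 251, 251, 251] [250, 258, 245, 175, 61, 37, 57, 61, 92, 139, 149, 131, 131, 169, 229, 246, 234, 231, 233, 234]
2 [202, 184, 215, 251, 256, 252, 251, 249, 250, 250, 250, 250, 250, 250] [279, 174, 4, 54, 56, 50, 95, 159, 136, 205, 242, 239, 231, 229, 231, 233, 231, 229, 229, 232]
```

Compression estimates run from 3.9 to 4.8 mm. A small extra drive of about 0.5 mm should centre it, then I'll release and lift.

```bash
python3 -m jog '[[[-0.003,0.001,0,0,0,0,140],[-0.006,0.003,0,0,0,0,140]]]'
python3 -m jog '[[[0.004,-0.002,0,0,0,0,140],[0.007,-0.003,0,0,0,0,140],[0.007,-0.003,0.035,0,0,0,140],[0.007,-0.003,0.07,0,0,0,140],[0.007,-0.003,0.1,0,0,0,140],[0.007,-0.05,0.12,0,0,0,140],[-0.02,-0.09,0.13,0,0,0,140],[-0.05,-0.12,0.13,0,0,0,140],[-0.05,-0.12,0.13,0,0,0,140],[-0.05,-0.12,0.13,0,0,0,140]]]'
python3 - <<'E'
from h import *
i=bot.camera("top");cv2.imwrite("pics/t8.png",i);s=bot.camera("scene")
f=lambda a:cv2.resize(a,(600,290),interpolation=2)
cv2.imwrite("pics/t8c.png",np.vstack([f(i[155:225,220:400]),cv2.resize(s[170:270,210:370],(480,300),interpolation=2)[:,:].copy() if 0 else f(s[165:260,205:345])]))
E
```

```text
clock: 9.72
eef_pos: [0.4822, -0.0693, 0.0747]
tool_rot: [0.688, 0.725, 0.001, 0.003]
ft_force: [5.2, -2.8, 0.5]
grip_width: 0.0387
clock: 10.55
eef_pos: [0.4259, -0.1903, 0.2033]
tool_rot: [0.69, 0.724, -0.001, -0.002]
ft_force: [0.4, -0.2, -0.0]
grip_width: 0.0387
```

View pics/t8c.png

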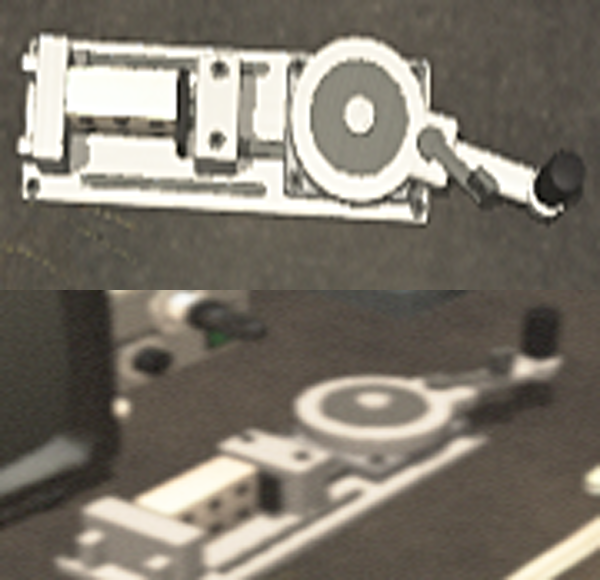

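The block sits straight against the anvil with the pad on it, and the lever is on the robot's side. The gripper is clear, so I'll run one last jaw check and hand in.

```bash
python3 - <<'E'
from h import *
up=[cv2.resize(cv2.imread(f"pics/t{k}.png",0)[155:215,220:370],None,fx=10,fy=10,interpolation=2) for k in(6,8)]
for n,(x0,x1,y0,y1) in dict(jaw=(610,760,130,390),block=(460,552,170,330)).items():
    r=cv2.matchTemplate(up[1][y0-10:y1+10,x0-90:x1+20],up[0][y0:y1,x0:x1],5);_,m,_,p=cv2.minMaxLoc(r);print(n,(90-p[0])*.2266,"mm",m)
print(bot.job_done())
E
```

```text
jaw 7.7044 mm 0.9362667798995972
block 3.6256 mm 0.9727724194526672
the job is handed in; nothing more can be done
None
```

I clamped the block using only the handle, and handed the job in at about 10.6 s of the 61 s allowed. No verdict came back.

**What I did:**
1. I swung the handle to its robot-side stop and pushed the pawl lever's paddle over. The force then rose without further travel, so the lever was at its stop.
2. I pumped one full stroke, which moved the jaw about 10 mm.
3. I pumped a second, partial stroke of about 8 mm, with a small nudge at the end.
4. I let go of the knob and moved the gripper clear.

**What the last checks showed:**
- **Pawl lever:** it was on the robot's side in the last pictures. After the flip I measured its angle at about 0.46–0.53 rad, rough since its stop is 0.40 but well above the 0.3 needed.
- **Block:** it stands upright, straight and against the anvil, as far as the pictures show.
- **Pad:** in the last check the jaw had moved 7.7 mm since the first stroke and the block 3.6 mm. That puts the pad about 4.1 mm in, roughly 20 N.
- **Disagreement:** the camera estimates of pad travel ranged from 3.9 to 4.8 mm, because one pixel covers about 2.3 mm. All of them are inside the 2–8 mm window, slightly under the 5 mm midpoint. I had no direct reading of the pad force.

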